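Square a frame blank into the jig corner and cam it fast

ROBOT

A 7-joint arm with a two-finger parallel gripper is mounted at the origin on a cart in front of the work surface, level with it; the furniture and walls round the work are solid. World frame = base frame: x ahead of the robot, y to its left, z up, the work surface at z = 0. Lengths are in m, angles in rad, forces in N, time in s.
With the tool pointing down it reaches from about 0.425 to 0.925 m from the base axis. Payload 6.8 kg.
Tool frame: the origin (TCP) lies on the centre line of the jaws, within the pads' length; the fingertips stand 25 mm ahead of it and the grasp point (between the pads) lies 6 mm ahead of it; z points along the fingers, y is the line along which they close (so a half turn about z gives the same grasp; the last joint's range is limited). The gripper opens to 85 mm and grips with 20 to 120 N. Pads are 22 mm wide; open, the fingers measure 114 mm over their backs; the gripper's body (76 mm by 85 mm) begins 54 mm behind the grasp point. The pads swing forward as they close: fully open they stand 13 mm farther back than shut.
Start: joints at [1.063, 0.477, 0.022, 1.555, -0.011, 1.109, -0.083], TCP at [0.263, -0.622, 0.256] pointing down, gripper open.
Joint ranges: [-2.96, 2.96], [-0.34, 2.1], [-1.41, 1.46], [0.24, 2.44], [-1.37, 4.51], [0.17, 1.92], [-2.96, 2.96]. Speed limits (rad/s): [2.39, 2.39, 3.14, 3.14, 3.14, 3.14, 3.14].

INTERFACE

Orientations are given as a rotation vector (axis times angle).
In Python, from bench import telemetry, grab_frame, job gives the robot as it stands.
- The arm moves only by the tool apply_moves, never from a script. Its argument "rows" is a list of rows, each a list of 2 entries, a list of its own where there are three numbers: the shift along the tool's x, y, z each as a share of 250 mm, from -1 to 1, then the turn, a rotation vector about the tool's x, y, z each as a share of pi rad, from -1 to 1. A call has 1 to 10 rows; each row is the pose to reach, as a shift and turn from the pose commanded when the call began, along the tool's axes at that moment, turning the shorter way round; what a row does not reach only later rows make up. A row lasts 1/8 s, in which the tool goes at most 62.5 mm and 10.7 degrees, less where a joint would pass 70% of its speed; a pose out of reach is approached as far as the arm can. A call with a number of a shift or a turn outside -1 to 1 is refused whole. A call with a gripper value outside its range is refused whole. "jaw" is the gripper's target within -1 to 1 (fully open at 1, half-way at 0, shut at -1), set as the call begins (left out, the last holds). The fingers move at their own pace and stop on an object; "newtons" is the grip in N (left out, the last holds). Time passes only in rows, so rows that repeat a pose let the fingers close. It gives the time, the measured TCP pose, the force, the opening and the grip force at its end, in the units of the state.
- telemetry.get_obs(): the state, without advancing time (a new reading comes with each control period).
- grab_frame(name): name is "scene" or "side" or "wrist"; returns a dict with "frame" (420x560x3 uint8, red, green, blue), "vertical_fov" (degrees; the focal length in pixels is half the picture's height over the tangent of half this angle, whatever the lens; pixels are square), "cx", "cy" (the principal point, pixels), "origin" and "attitude" of the camera in the world. Camera axes: x right, y up, looking along -z (the intrinsics and any distortion apply to the point x, -y, -z); pixel columns grow to the right and rows downward; lengths in m; the calibration is good to about 2 mm. A picture is of the moment at which its call begins. There is no depth.
- job.hand_in(): hands the job in; it is judged then, once.
The state is a dict: "clock": time; "joints": joint angles; "qvel": joint speeds; "tau": joint torques, N m; "tcp_pos": TCP position; "orientation": TCP orientation; "contact_force": force on the tool from outside, world axes, zero at the start; "moment": the same for the moment, N m; "grip_width": finger opening in m; "gripper_force": force on a finger pad.
Only numpy, scipy, OpenCV 4.12 (cv2) and the standard library are available. Lean on these libraries where they do the work, as an engineer would, in place of code of your own. Each camera call takes 0.05 s, during which the arm holds its last target. There are 200 camera calls.

TASK

Slide the brown frame blank on the drilling jig fully home into the corner of the jig's two fences, flat on the bed and touching both; its right-hand end runs under the clear chip guard, so you will have to reach in there at a slant, and do not lean on the guard. Then swing the cam lever towards you just until the cam takes up the gap and nips the blank snugly; do not force it further. Leave the things round the jig alone.

Things in the scene. Friction and masses are not known exactly. Their poses are not given: they have to be found in the camera images.
- jig: Fixed aluminium drilling jig, base 170 (x) x 256 (y) x 14 mm, may be turned a little. Origin: centre of the underside; x points away from the robot, y left, z up. The bed (base top) is at z=14 mm. Two steel fences, 20 mm wide, 14 mm high above the bed: far fence's inner face at x=+55 mm (full width), left fence's at y=+105 mm.
- corner (a point): Point on the bed where the inner faces of the far and left fences meet (jig x=+55, y=+105 mm). With the blank fully home its centre is at x=+25, y=+45 mm in the jig's frame, its front edge at x=-5, its right end at y=-15 mm, just right of which lies the space under the guard.
- guard: Clear chip guard fixed to the jig, a level sheet on two 10 mm posts at the far fence. Origin: middle of its lower front edge (aluminium strip). It covers jig x=-11 to +77, y=-125 to -32 mm; underside 65 mm, top 70 mm above the bed; open to front, left and right. The blank's right end slides beneath it: reach it from the front, slanted about 40 degrees.
- blank: Loose brown plastic plate, 60 (own x) x 120 (own y) x 12 mm, about 0.1 kg, slippery on the polished jig, lying on the jig's bed, long side roughly along the far fence. Origin: centre of the underside. Starts 30 to 42 mm short of the far fence and 66 to 82 mm short of the left one, turned up to 0.12 rad. Cam blocks it from going left until it is at the far fence.
- cam_block: Fixed cam pivot on the bed (with the cam on it). Origin on the pivot axis at bed height, near jig x=-22.5, y=+67 mm; axes as the jig's. From pivot to the front edge of the home blank is 16 to 19 mm, varying. Cam: steel disc of radius 18 mm, centre 7 mm off the pivot, 2.5 to 16.5 mm above the bed; lever above it, 14 mm wide, 20 to 27 mm above the bed.
- cam_lever (a joint): Turn of the cam lever, rad, anticlockwise from above; 0 = open, lever pointing to the jig's left (85 deg anticlockwise from jig x); starts at 0 to 0.3. Swinging towards the robot closes it: the disc then reaches 18 - 7 cos(joint) mm from the pivot to the far fence, meeting a home blank at about 1.3 to 1.75. Stiff hinge (1 N at the post), stays where left.
- lever_post (a point): Middle of the upright black round post at the end of the cam lever, 16 mm diameter, from 20 to 66 mm above the bed, 85 mm from the pivot; this point is 45 mm above the bed. Pushed at the post, the cam is snug at 3 to 8 N; 15 N and more is forcing it.
- tape_roll: Bystander: masking tape roll, 104 mm wide, 25 mm high, lying flat. Origin: centre of the underside.
- lens_packet: Bystander: flat paper lens packet, 74x72x9 mm. Origin: centre of the underside.
- specs: Bystander: folded-open spectacles with thin dark frame, 38x129x33 mm. Origin: centre of the underside.
- marker: Bystander: marker pen lying flat, 135 mm long, 17 mm thick. Origin: centre of the underside.
There are look-alikes about, which are no part of the job. There is more than one size of the blank; the one meant has the size given above.

How it is judged:
On the way, in this order (a step that is already met when the one before it is completed fails the run):
1. the blank is home against both fences, with the cam still off it (x of blank in the frame of jig above 0.023 m and y of blank in the frame of jig above 0.043 m and angle between the x axis of blank and the x axis of jig, either way round below 0.03 rad and z of blank in the frame of jig below 0.0165 m and angle between blank's own z axis and vertical below 0.05 rad and contact force between cam_block and blank below 0.5 N and value of joint cam_lever below 1.2 rad), for 0.2 s.
2. the cam nips the blank, still home (x of blank in the frame of jig above 0.023 m and y of blank in the frame of jig above 0.043 m and angle between the x axis of blank and the x axis of jig, either way round below 0.03 rad and z of blank in the frame of jig below 0.0165 m and angle between blank's own z axis and vertical below 0.05 rad and contact force between cam_block and blank above 3 N), for 0.2 s.
At the end, for the whole second after the job is handed in: The blank lies flat on the bed, within 2 mm of touching both fences and square within 0.03 rad; the cam bears on it with more than 3 N; blank and lever at rest, the robot clear of both (all of step 2 and linear speed of blank below 0.01 m/s and velocity of joint cam_lever below 0.05 rad/s).
It fails at once if the cam is forced: more than 120 N on the blank (contact force between cam_block and blank above 120 N).
It fails at once if the robot leans on the guard with more than 20 N (contact force between any of the fingers, the arm and guard above 20 N).
It fails at once if the lever is swung past the cam's working range (value of joint cam_lever above 2.3 rad).
It fails at once if a thing beside the jig is moved by more than 20 mm (distance of any of tape_roll, lens_packet, specs, marker from where it was at the start of the episode above 0.02 m).
It also fails if it takes over 72 s, if anything falls off the work surface, if the arm or the gripper's body presses on something with over 40 N, if the wrist force passes 120 N, or if a joint passes its speed limit or range.

## Working session

There is one attempt and no reset: what is moved stays moved. The work goes in short steps, Python scripts to look and compute and a tool call to move; the robot and the scene stay as the last step left them, time stands still between calls to the robot, and variables do not carry over. Pictures are saved under pics/ and viewed, at most 10 in all, crops included, and the job is handed in when it is done.

Besides the shell and the picture viewer there is one more tool, called as name(argument=value, ...) on one line, values as JSON. apply_moves: Moves the arm, as the interface text tells. Its arguments: {"type":"object","properties":{"rows":{"type":"array"},"jaw":{"type":"number"},"newtons":{"type":"number"}},"required":["rows"]}

```bash
ls; mkdir -p pics
python3 - <<'E'
from bench import telemetry, grab_frame
import cv2, numpy as np
o=telemetry.get_obs(); print({k:np.round(v,3).tolist() for k,v in o.items()})
for n in("scene","side"):
    g=grab_frame(n); cv2.imwrite(f"pics/{n}0.png",g["frame"][:,:,::-1]); print({k:v for k,v in g.items() if k!="frame"})
a=[cv2.imread(f"pics/{n}0.png") for n in("scene","side")]
E
```

```text
pics
{'clock': 0.0, 'joints': [1.063, 0.478, 0.022, 1.556, -0.012, 1.109, -0.083], 'qvel': [0.001, 0.0, 0.001, 0.001, -0.002, 0.002, -0.0], 'tau': [-0.0, -59.645, 1.608, -28.119, 0.013, 0.009, 0.0], 'tcp_pos': [0.263, -0.621, 0.255], 'orientation': [-3.077, -0.623, 0.001], 'contact_force': [-0.203, 0.615, -0.043], 'moment': [0.048, 0.013, 0.039], 'gripper_force': 0.0, 'grip_width': 0.085}
{'vertical_fov': 47.38266830260796, 'cx': 272.18636010283126, 'cy': 207.17310133565894, 'origin': array([-0.08809978,  0.62443518,  0.94009038]), 'attitude': array([ 0.42146795, -0.79876795, -2.10783526])}
{'vertical_fov': 48.25316395221688, 'cx': 282.2455985259078, 'cy': 216.01144054465732, 'origin': array([0.09609929, 1.25439423, 0.98312468]), 'attitude': array([ 0.23638204, -1.21431272, -2.51169105])}
```

View pics/scene0.png

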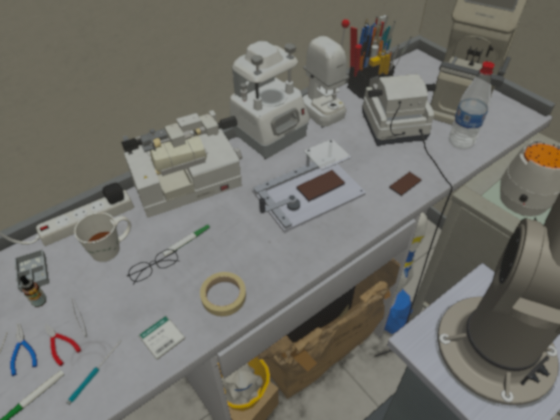

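View pics/side0.png

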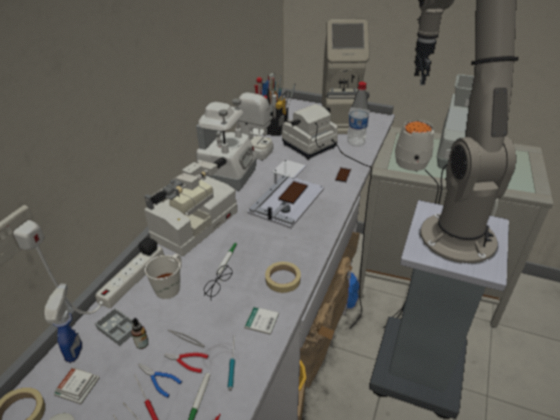

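The blank is the brown plate on the jig bed, at scene (320,185) and side (293,192). The brown plate beside the jig at scene (405,183) and side (343,174) is smaller and off the jig, so it is a look-alike. The black lever post is at scene (263,204), and the guard is near scene (328,153). I'll take enlarged crops of both views next.

```bash
cat > h.py <<'E'
import numpy as np, cv2
from scipy.spatial.transform import Rotation as R
from bench import telemetry, grab_frame
def cal(g): 
    f=210/np.tan(np.radians(g["vertical_fov"])/2)
    return dict(f=f,c=np.array([g["cx"],g["cy"]]),o=np.array(g["origin"]),R=R.from_rotvec(g["attitude"]).as_matrix())
def proj(c,P):
    p=(np.atleast_2d(P)-c["o"])@c["R"]
    return c["c"]+c["f"]*np.c_[p[:,0],-p[:,1]]/-p[:,2:3]
def ray(c,uv,z):
    uv=np.atleast_2d(uv).astype(float); d=np.c_[(uv-c["c"])/c["f"],-np.ones(len(uv))]; d[:,1]*=-1
    d=d@c["R"].T; return c["o"]+d*((z-c["o"][2])/d[:,2:3])
def jw(j,P): # jig pose x,y,yaw -> world
    P=np.atleast_2d(P).astype(float); c,s=np.cos(j[2]),np.sin(j[2])
    return np.c_[j[0]+c*P[:,0]-s*P[:,1],j[1]+s*P[:,0]+c*P[:,1],P[:,2]]
E
python3 - <<'E'
from h import *
import pickle
C={}
for n,(x,y,w,h) in dict(scene=(245,130,125,100),side=(240,150,100,80)).items():
    g=grab_frame(n); C[n]=cal(g)
    cv2.imwrite(f"pics/{n}1.png",cv2.resize(g["frame"][y:y+h,x:x+w,::-1],None,fx=800/w if w==100 else 6,fy=800/w if w==100 else 6,interpolation=cv2.INTER_CUBIC)[:600])
pickle.dump(C,open("cal.pkl","wb"))
print(ray(C["scene"],[[320,185],[405,183]],.026))
E
```

```text
[[ 0.56364404 -0.00968777  0.026     ]
 [ 0.42858833 -0.19260149  0.026     ]]
```

View pics/scene1.png

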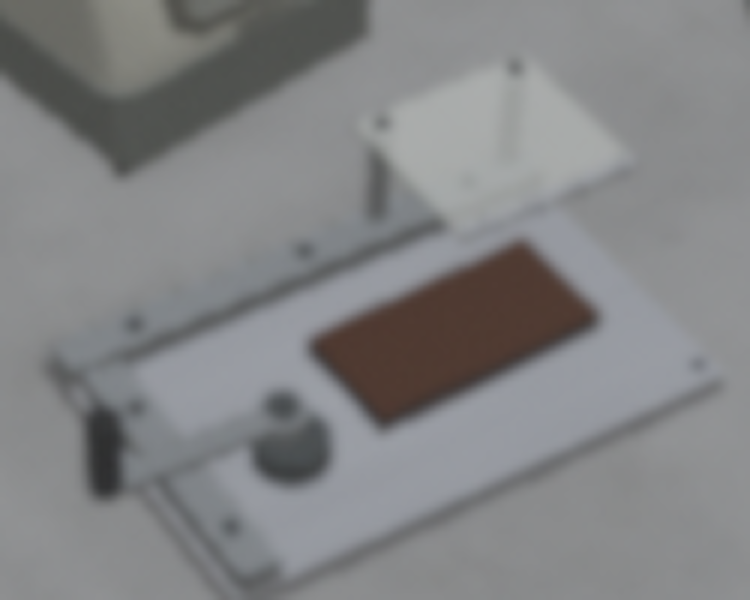

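The crop is scaled 6x with its origin at (245,130). Blank top corners are at (312,345), (523,242), (598,322) and (383,422). The guard front edge runs from (463,235) to (632,158). The post runs from (102,410) to (104,492), and the jig's near-right corner is at (720,382).

View pics/side1.png

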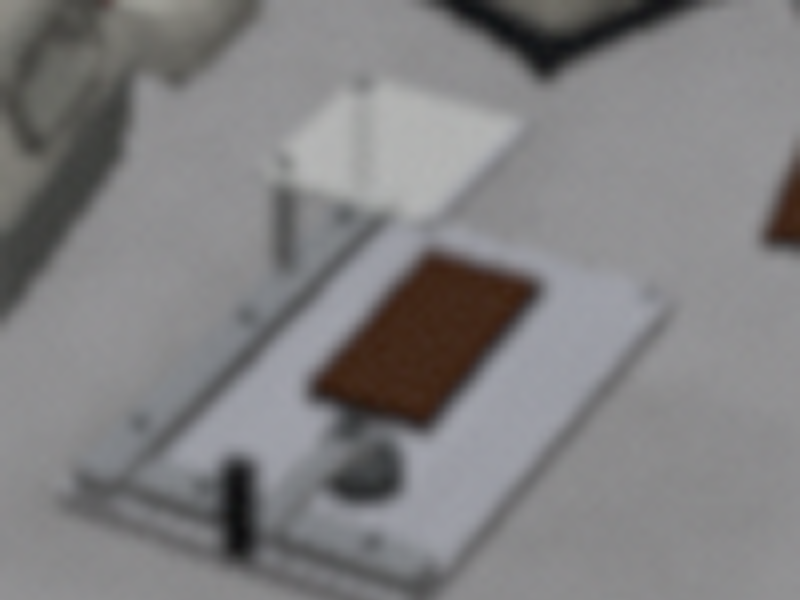

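```bash
cat > fit.py <<'E'
from h import *; import pickle
from scipy.optimize import least_squares
C=pickle.load(open("cal.pkl","rb")); s=C["scene"]
P=np.array([[-85,-128,14],[-11,-32,82],[-11,-125,79],[77,-32,84],[77,-125,84],[75,125,28]])/1e3
U=np.array([[720,382],[463,235],[632,158],[363,125],[523,55],[50,362]])/6+[245,130]
r=least_squares(lambda j:(proj(s,jw(j,P))-U).ravel(),[.57,0,0],loss="soft_l1"); j=r.x
print("jig",j); print(np.round(proj(s,jw(j,P))-U,1).tolist())
B=ray(s,np.array([[312,345],[523,242],[598,322],[383,422]])/6+[245,130],.026)
c,sn=np.cos(j[2]),np.sin(j[2]); Bj=(B[:,:2]-j[:2])@np.array([[c,-sn],[sn,c]])
print("blank in jig",np.round(Bj*1e3,1).tolist(),Bj.mean(0)*1e3)
print(np.linalg.norm(np.roll(B,-1,0)-B,axis=1))
print("post",ray(s,np.array([[103,450]])/6+[245,130],.059))
print("pivot",jw(j,[[-.0225,.067,.03]]), ray(s,np.array([[284,398]])/6+[245,130],.046))
E
python3 fit.py
```

```text
jig [ 0.5745526   0.02146756 -0.11555836]
[[1.0, -1.3], [-0.2, 1.5], [0.5, 2.4], [-2.2, 0.1], [-0.5, -0.1], [0.4, -2.5]]
blank in jig [[17.2, 25.2], [22.1, -92.8], [-37.8, -91.2], [-38.3, 24.2]] [ -9.20090895 -33.65429025]
[0.11809991 0.05986631 0.11536615 0.05550022]
post [[0.57642463 0.17202506 0.059     ]]
pivot [[0.55992785 0.09061498 0.03      ]] [[0.56246812 0.08662824 0.046     ]]
```

The side crop is scaled 8x with its origin at (240,150). Blank corners are at (315,388), (432,248), (540,285) and (430,425). The guard is at (425,225), (522,122), (270,170) and (370,80). I'll fit both views together.

```bash
cat > fit2.py <<'E'
from h import *; import pickle
from scipy.optimize import least_squares
C=pickle.load(open("cal.pkl","rb"))
P=np.array([[-85,-128,14],[-11,-32,82],[-11,-125,82],[77,-32,84],[77,-125,84],[75,125,28]])/1e3
S=np.array([[720,382],[463,235],[632,158],[363,125],[523,55],[50,362]])/6+[245,130]
D=np.array([[672,303],[425,225],[522,122],[270,168],[370,80],[78,475]])/8+[240,150]
def B(b): return jw(b,np.array([[30,60,26],[30,-60,26],[-30,-60,26],[-30,60,26]])/1e3)
SB=np.array([[312,345],[523,242],[598,322],[383,422]])/6+[245,130]
DB=np.array([[315,388],[432,248],[540,285],[430,425]])/8+[240,150]
def res(v,full=False):
    j,b,e=v[:3],v[3:6],v[6:].reshape(2,2)   # e: small image offsets per camera
    out=[]
    for k,(c,u,ub) in enumerate(((C["scene"],S,SB),(C["side"],D,DB))):
        out+=[proj(c,jw(j,P))+e[k]-u,proj(c,B(b))+e[k]-ub]
    return out if full else np.r_[np.concatenate(out).ravel(),e.ravel()/1.]
r=least_squares(res,[.57,0,0,.56,0,0,0,0,0,0],loss="soft_l1"); v=r.x
for o in res(v,True): print(np.round(o,1).tolist())
j,b=v[:3],v[3:6]; print("jig",j,"blank",b,"off",v[6:])
c,s=np.cos(j[2]),np.sin(j[2]); print("blank in jig",(np.array([[c,s],[-s,c]])@(b[:2]-j[:2]))*1e3,b[2]-j[2])
for c,u,e in((C["scene"],[103/6+245,450/6+130],v[6:8]),(C["side"],[238/8+240,508/8+150],v[8:])): print("post",ray(c,np.array(u)-e,.059))
print("pivot",jw(j,[[-.0225,.067,.03]]))
E
python3 fit2.py
```

```text
[[1.0, -1.1], [-0.3, 1.5], [0.6, 1.6], [-2.1, 0.0], [-0.4, -0.1], [0.4, -2.6]]
[[-1.0, -0.2], [0.0, -0.0], [1.0, -0.4], [0.0, 0.8]]
[[0.4, -0.9], [1.1, 0.7], [1.0, 0.9], [-1.8, 0.7], [-1.6, -0.5], [-0.2, -0.9]]
[[-1.0, -0.1], [-0.4, 0.0], [1.2, -0.3], [0.2, 0.0]]
jig [ 0.57463431  0.02147562 -0.11934324] blank [ 0.56135545 -0.01091859 -0.09226043] off [-0.0500794  -0.0016664   0.14429786  0.26940954]
blank in jig [ -9.3275533  -33.74477279] 0.027082817797132258
post [[0.5763428  0.17193032 0.059     ]]
post [[0.57432741 0.1733478  0.059     ]]
pivot [[0.56027138 0.09067791 0.03      ]]
```

Both views agree to about 2 mm: the blank's centre is at jig (-9,-34) mm, inside the stated starting range. The post gives a lever angle of about 0.02. I'll write a move calculator.

```bash
cat >> h.py <<'E'
J=np.array([0.5746,0.0215,-0.1193])
def orient(tilt,yaw=J[2]):
    z=np.array([np.sin(tilt)*np.cos(yaw),np.sin(tilt)*np.sin(yaw),-np.cos(tilt)]); y=np.array([np.sin(yaw),-np.cos(yaw),0])
    return np.c_[np.cross(y,z),y,z]
def state():
    o=telemetry.get_obs(); return np.array(o["tcp_pos"]),R.from_rotvec(o["orientation"]).as_matrix(),o
def row(tcp,Rt,frm=None):
    p,Rc=frm or state()[:2]
    s=Rc.T@(np.array(tcp)-p)/.25; t=R.from_matrix(Rc.T@Rt).as_rotvec()/np.pi
    return np.round(s,3).tolist(),np.round(t,3).tolist()
def tipj(x,y,z,Rt,ahead=.025): # jig-frame fingertip target (mm, z above bed) -> TCP world
    return jw(J,[[x/1e3,y/1e3,.014+z/1e3]])[0]-ahead*Rt[:,2]
E
python3 -c "
from h import *
print(row([.36,-.43,.36],orient(0)))"
```

```text
([0.657, -0.554, -0.417], [-0.0, 0.0, 0.165])
```

apply_moves(rows=[[[0.1,0,-0.417],[0,0,0]],[[0.657,-0.554,-0.417],[0,0,0.165]],[[0.657,-0.554,-0.417],[0,0,0.165]],[[0.657,-0.554,-0.417],[0,0,0.165]],[[0.657,-0.554,-0.417],[0,0,0.165]],[[0.657,-0.554,-0.417],[0,0,0.165]],[[0.657,-0.554,-0.417],[0,0,0.165]]], jaw=-1)

```text
clock: 1.08
tcp_pos: [0.3591, -0.4315, 0.3602]
orientation: [3.136, -0.189, -0.001]
contact_force: [0.1, -0.8, 0.2]
grip_width: 0.0001
gripper_force: 0.0
```

```bash
python3 -c "
from h import *
T=orient(np.radians(45))
p=tipj(-130,-30,90,T); print(p,row([.40,-.2,.34],orient(.4)),row(p,T))"
```

```text
[0.42440148 0.00928942 0.12167767] ([0.052, -0.939, 0.08], [0.0, 0.128, -0.0]) ([0.049, -1.782, 0.953], [0.0, 0.25, -0.0])
```

apply_moves(rows=[[[0.05,-0.94,0.08],[0,0.128,0]],[[0.05,-0.94,0.08],[0,0.128,0]],[[0.05,-0.94,0.08],[0,0.128,0]],[[0.05,-0.94,0.08],[0,0.128,0]],[[0.05,-0.94,0.08],[0,0.128,0]]])

```text
clock: 1.7
tcp_pos: [0.4001, -0.1968, 0.3402]
orientation: [3.05, -0.177, 0.621]
contact_force: [-0.8, -1.0, 0.6]
grip_width: -0.0001
gripper_force: 0.0
```

```bash
python3 -c "
from h import *
T=orient(np.radians(45))
p=tipj(-130,-30,90,T); print(p,row(p,T))"
```

```text
[0.42440148 0.00928942 0.12167767] ([-0.34, -0.831, 0.805], [-0.0, 0.122, 0.001])
```

apply_moves(rows=[[[-0.34,-0.831,0.805],[0,0.122,0]],[[-0.34,-0.831,0.805],[0,0.122,0]],[[-0.34,-0.831,0.805],[0,0.122,0]],[[-0.34,-0.831,0.805],[0,0.122,0]],[[-0.34,-0.831,0.805],[0,0.122,0]],[[-0.34,-0.831,0.805],[0,0.122,0]],[[-0.34,-0.831,0.805],[0,0.122,0]]])

```text
clock: 2.58
tcp_pos: [0.4642, -0.0222, 0.2583]
orientation: [2.891, -0.182, 1.08]
contact_force: [1.0, -0.6, 1.0]
grip_width: -0.0002
gripper_force: 0.0
```

Run:
```python
from h import *
p,Rc,o=state(); print(p,Rc[:,2],o["joints"])
g=grab_frame("wrist"); cv2.imwrite("pics/w1.png",g["frame"][:,:,::-1]); import pickle; pickle.dump(cal(g),open("w1.pkl","wb"))
```

```text
[ 0.46421908 -0.02219801  0.25829639] [ 0.65006825 -0.08774541 -0.7547927 ] [ 1.44737841 -0.29018745 -1.3956732   2.43348533 -1.36574955  0.16987283
 -0.44444089]
```

View pics/w1.png

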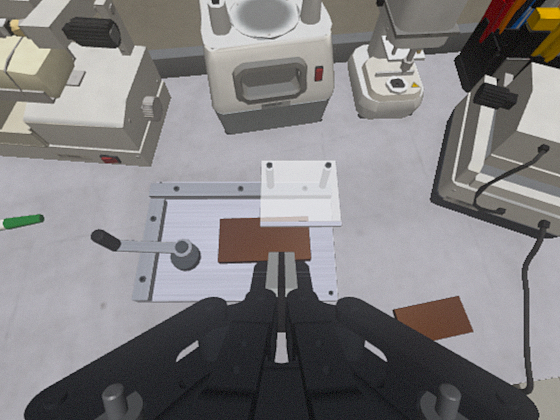

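Wrist view: the blank is at (219-311, 217-262), the guard at (261-340, 161-225), the post top at (102,238), and the look-alike plate at (432,318). The arm has run into several joint limits because this pose is too far back for a 45° tilt. I'll back out and check what's reachable.

Run:
```python
from h import *; import pickle
w=pickle.load(open("w1.pkl","rb"))
Pj=lambda L:jw(J,np.array(L)/1e3)
print(np.round(proj(w,Pj([[-85,-128,14],[-85,128,14],[75,125,28],[-11,-32,79],[-11,-125,79],[-22.5,67,44]])),0).tolist())
B=ray(w,[[220,219],[310,218],[311,262],[219,262]],.026); c,s=np.cos(J[2]),np.sin(J[2])
print(np.round((B[:,:2]-J[:2])@np.array([[c,-s],[s,c]])*1e3,1).tolist())
print(row([.44,-.05,.33],orient(.15)))
```

```text
[[338.0, 301.0], [133.0, 303.0], [152.0, 184.0], [260.0, 228.0], [341.0, 228.0], [181.0, 247.0]]
[[21.4, 25.6], [22.1, -96.2], [-38.1, -94.6], [-37.3, 22.6]]
([0.127, 0.138, -0.271], [0.002, -0.18, -0.0])
```

apply_moves(rows=[[[0.127,0.138,-0.271],[0,-0.18,0]],[[0.127,0.138,-0.271],[0,-0.18,0]],[[0.127,0.138,-0.271],[0,-0.18,0]],[[0.127,0.138,-0.271],[0,-0.18,0]],[[0.127,0.138,-0.271],[0,-0.18,0]]])

```text
clock: 3.25
tcp_pos: [0.4382, -0.0593, 0.3323]
orientation: [3.109, -0.213, 0.258]
contact_force: [-0.9, 1.0, -1.8]
grip_width: 0.0003
gripper_force: 0.0
```

Run:
```python
from h import *
p,Rc,o=state(); print(p,Rc[:,2],o["joints"])
T=orient(np.radians(35)); print(row(tipj(-60,-34,60,T),T))
```

```text
[ 0.4382354  -0.05928095  0.33227511] [ 0.16292884 -0.02582796 -0.98629971] [ 1.47798774 -0.06171459 -1.38880158  2.0189365  -0.05909481  0.9691193
 -1.59369057]
([0.042, -0.257, 0.971], [0.003, 0.142, -0.005])
```

Joint 3 is at its limit. Swinging left with the tool turning along forces joint 1 to take up the azimuth, and coming back should then unwind joint 3.

Run:
```python
from h import *
print(row([.43,.16,.36],orient(0.1,.36)))
f=([.43,.16,.36],orient(.1,.36)); print(row([.32,.33,.36],orient(0.1,.8),f))
```

```text
([-0.132, -0.864, -0.137], [0.022, -0.02, -0.157])
([-0.171, -0.791, -0.017], [0.014, 0.0, -0.139])
```

apply_moves(rows=[[[-0.132,-0.864,-0.137],[0.022,-0.02,-0.157]],[[-0.132,-0.864,-0.137],[0.022,-0.02,-0.157]],[[-0.132,-0.864,-0.137],[0.022,-0.02,-0.157]],[[-0.132,-0.864,-0.137],[0.022,-0.02,-0.157]],[[-0.132,-0.864,-0.137],[0.022,-0.02,-0.157]]])

```text
clock: 3.88
tcp_pos: [0.4259, 0.1697, 0.3588]
orientation: [-3.053, -0.589, -0.153]
contact_force: [-0.6, -0.5, -0.7]
grip_width: -0.0
gripper_force: 0.0
```

apply_moves(rows=[[[-0.171,-0.79,-0.017],[0.014,0,-0.139]],[[-0.171,-0.79,-0.017],[0.014,0,-0.139]],[[-0.171,-0.79,-0.017],[0.014,0,-0.139]],[[-0.171,-0.79,-0.017],[0.014,0,-0.139]],[[-0.171,-0.79,-0.017],[0.014,0,-0.139]]])

```text
clock: 4.5
tcp_pos: [0.3135, 0.3351, 0.3591]
orientation: [-2.839, -1.227, -0.142]
contact_force: [-0.0, -0.9, -0.6]
grip_width: 0.0
gripper_force: 0.0
```

Run:
```python
from h import *
p,Rc,o=state(); print(p,Rc[:,2],o["joints"])
f=([.42,.14,.36],orient(.1,.32));print(row(*f)); print(row([.45,-.06,.33],orient(.2),f))
```

```text
[0.31345172 0.33508581 0.35908591] [ 0.06618733  0.07838971 -0.99472322] [ 0.40939599  0.09381593 -1.39373463  1.91047083  0.11537729  1.1145358
 -1.7792629 ]
([-0.274, 0.845, -0.037], [-0.018, -0.0, 0.157])
([-0.149, 0.797, 0.106], [-0.021, 0.031, 0.138])
```

apply_moves(rows=[[[-0.274,0.845,-0.037],[-0.018,0,0.157]],[[-0.274,0.845,-0.037],[-0.018,0,0.157]],[[-0.274,0.845,-0.037],[-0.018,0,0.157]],[[-0.274,0.845,-0.037],[-0.018,0,0.157]],[[-0.274,0.845,-0.037],[-0.018,0,0.157]]])

```text
clock: 5.12
tcp_pos: [0.4211, 0.1347, 0.3601]
orientation: [-3.085, -0.481, -0.157]
contact_force: [-0.0, 0.1, -0.7]
grip_width: -0.0001
gripper_force: 0.0
```

apply_moves(rows=[[[-0.149,0.797,0.106],[-0.021,0.031,0.138]],[[-0.149,0.797,0.106],[-0.021,0.031,0.138]],[[-0.149,0.797,0.106],[-0.021,0.031,0.138]],[[-0.149,0.797,0.106],[-0.021,0.031,0.138]],[[-0.149,0.797,0.106],[-0.021,0.031,0.138]]])

```text
clock: 5.75
tcp_pos: [0.449, -0.0602, 0.3303]
orientation: [3.108, -0.188, 0.313]
contact_force: [-0.1, 0.7, -0.4]
grip_width: 0.0001
gripper_force: 0.0
```

Run:
```python
from h import *
p,Rc,o=state(); print(p,Rc[:,2],o["joints"])
T=orient(np.radians(35)); print(row(tipj(-60,-34,60,T),T))
```

```text
[ 0.44901333 -0.06019664  0.33031538] [ 0.19805095 -0.02372118 -0.97990465] [ 1.00214015 -0.03463246 -0.96747249  2.03514314 -0.01396324  0.92604755
 -1.65200327]
([-0.029, -0.248, 0.957], [0.0, 0.131, -0.0])
```

apply_moves(rows=[[[-0.029,-0.248,0.957],[0,0.131,0]],[[-0.029,-0.248,0.957],[0,0.131,0]],[[-0.029,-0.248,0.957],[0,0.131,0]],[[-0.029,-0.248,0.957],[0,0.131,0]],[[-0.029,-0.248,0.957],[0,0.131,0]],[[-0.029,-0.248,0.957],[0,0.131,0]]])

```text
clock: 6.5
tcp_pos: [0.4906, -0.0489, 0.1994]
orientation: [2.951, -0.186, 0.878]
contact_force: [0.3, 0.0, 0.5]
grip_width: -0.0002
gripper_force: 0.0
```

Run:
```python
from h import *
p,Rc,o=state(); print(p,Rc[:,2],o["joints"])
T=orient(np.radians(35)); q=tipj(-70,-34,12,T); print(row(q,T)); q2=tipj(-62,-34,5,T); print(row(q2,T,(q,T))); print(row(tipj(-16,-34,5,T),T,(q2,T)))
```

```text
[ 0.49058386 -0.04893293  0.19941512] [ 0.54054436 -0.089023   -0.83659231] [ 0.18882064  0.08314145 -0.32156572  2.40655416  1.09945779  0.20474022
 -2.85900598]
([-0.366, -0.196, 0.487], [0.008, 0.01, 0.0])
([0.01, 0.0, 0.041], [0.0, 0.0, 0.0])
([0.151, -0.0, 0.106], [0.0, 0.0, 0.0])
```

The arm is up against its fold limits (j4 and j6). I'll fit the kinematics from the logged states so I can plan reachable poses.

```bash
cat > kin.py <<'E'
import numpy as np, itertools
from scipy.spatial.transform import Rotation as R
from scipy.optimize import least_squares
Q=np.array([[1.063,.478,.022,1.556,-.012,1.109,-.083],
[1.44737841,-.29018745,-1.3956732,2.43348533,-1.36574955,.16987283,-.44444089],
[1.47798774,-.06171459,-1.38880158,2.0189365,-.05909481,.9691193,-1.59369057],
[.40939599,.09381593,-1.39373463,1.91047083,.11537729,1.1145358,-1.7792629],
[1.00214015,-.03463246,-.96747249,2.03514314,-.01396324,.92604755,-1.65200327],
[.18882064,.08314145,-.32156572,2.40655416,1.09945779,.20474022,-2.85900598]])
P=np.array([[.263,-.621,.255],[.46421908,-.02219801,.25829639],[.4382354,-.05928095,.33227511],[.31345172,.33508581,.35908591],[.44901333,-.06019664,.33031538],[.49058386,-.04893293,.19941512]])
RV=np.array([[-3.077,-.623,.001],[2.891,-.182,1.08],[3.109,-.213,.258],[-2.839,-1.227,-.142],[3.108,-.188,.313],[2.951,-.186,.878]])
LO=np.array([-2.96,-.34,-1.41,.24,-1.37,.17,-2.96]);HI=np.array([2.96,2.1,1.46,2.44,4.51,1.92,2.96])
AX=np.array([[0,0,1],[0,1,0]]*3+[[0,0,1]])
def fk(q,v,s):
    M=np.eye(3);p=np.zeros(3);L=v[:9].reshape(3,3)
    for i in range(7):
        if i in(1,3,5): p=p+M@L[i//2]
        M=M@R.from_rotvec(AX[i]*s[i]*q[i]).as_matrix()
    p=p+M@v[9:12]; return p,M@R.from_rotvec(v[12:15]).as_matrix()
def res(v,s,Q=Q):
    o=[]
    for q,p,rv in zip(Q,P,RV):
        a,M=fk(q,v,s); o+=[a-p,.3*(M.T@R.from_rotvec(rv).as_matrix()-np.eye(3)).ravel()]
    return np.concatenate(o)
if __name__=="__main__":
    best=None
    for s5,s7,g in itertools.product((1,-1),(1,-1),(0,1.57,3.14,-1.57)):
        s=[-1,1,-1,1,s5,1,s7]
        r=least_squares(res,[0,0,.35,0,0,.4,0,0,.4,0,0,.2,0,0,g],args=(s,))
        if best is None or r.cost<best[0]: best=(r.cost,s,r.x)
    print(best[0],best[1],np.round(best[2],4).tolist(),np.abs(res(best[2],best[1])).max())
    np.savez("kin.npz",v=best[2],s=best[1])
E
python3 kin.py
```

```text
2.0174553261865403e-07 [-1, 1, -1, 1, -1, 1, -1] [-0.0, -0.0305, 0.287, 0.0006, -0.0312, 0.5411, -0.0, -0.0004, 0.4719, -0.0001, 0.0001, 0.3016, 0.0001, -0.0001, 1.5709] 0.0002562185088024244
```

```bash
cat > ik.py <<'E'
from kin import *; import warnings
d=np.load("kin.npz");V=d["v"];S=d["s"]
def ik(p,M,q0,w=1e-3):
    def f(q):
        a,N=fk(q,V,S); return np.r_[(a-p)*10,R.from_matrix(N.T@M).as_rotvec()*3,w*(q-(LO+HI)/2)/(HI-LO)]
    r=least_squares(f,np.clip(q0,LO+.02,HI-.02),bounds=(LO,HI)); return r.x,np.abs(f(r.x)[:6]).max()
E
cat > reach.py <<'E'
from ik import *; from h import tipj,orient
rng=np.random.default_rng(0)
for nm,(x,y,z) in dict(front0=(-62,-34,5),front1=(-16,-34,5),under0=(15,-115,5),under1=(15,-30,5),preunder=(-45,-115,8)).items():
  for t in (15,25,40,50):
    T=orient(np.radians(t)); p=tipj(x,y,z,T); sols=[]
    for k in range(14):
        q0=LO+(HI-LO)*rng.random(7); q0[0]=rng.uniform(-1,1.3)
        q,e=ik(p,T,q0)
        if e<3e-3: sols.append((np.min(np.minimum(q-LO,HI-q)[[1,2,3,4,5,6]]),q))
    m=max(sols,key=lambda s:s[0]) if sols else None
    print(nm,t,len(sols),None if m is None else (round(m[0],2),np.round(m[1],2).tolist()))
E
time python3 reach.py
```

```text
front0 15 8 (np.float64(0.13), [0.21, 0.49, -0.43, 2.27, 1.05, 0.31, -2.83])
front0 25 9 (np.float64(0.06), [0.32, 0.53, -0.6, 2.38, 1.88, 0.42, 2.63])
front0 40 0 None
front0 50 0 None
front1 15 4 (np.float64(0.11), [0.49, 0.63, -0.77, 2.15, 1.17, 0.53, -2.85])
front1 25 7 (np.float64(0.09), [0.46, 0.62, -0.75, 2.27, 1.73, 0.5, 2.87])
front1 40 11 (np.float64(0.0), [0.22, 0.62, -0.51, 2.44, 2.46, 0.72, 2.07])
front1 50 0 None
under0 15 5 (np.float64(0.3), [0.6, 0.64, -0.7, 2.09, 1.05, 0.47, -2.56])
under0 25 8 (np.float64(0.0), [0.41, 0.56, -0.44, 2.23, 1.76, 0.25, 2.96])
under0 40 7 (np.float64(0.02), [-0.08, 0.6, 0.12, 2.42, 3.12, 0.56, 1.47])
under0 50 3 (np.float64(0.0), [0.78, 0.89, -0.87, 2.44, 2.68, 1.0, 2.36])
under1 15 6 (np.float64(0.27), [0.34, 0.61, -0.57, 2.09, 0.99, 0.45, -2.69])
under1 25 7 (np.float64(0.11), [-0.94, 0.92, 1.08, 2.29, 4.4, 0.64, -0.17])
under1 40 6 (np.float64(0.04), [-0.12, 0.59, -0.1, 2.4, 2.68, 0.57, 1.76])
under1 50 3 (np.float64(0.0), [0.35, 0.8, -0.67, 2.44, 2.56, 1.04, 2.1])
preunder 15 10 (np.float64(0.22), [0.74, 0.62, -0.85, 2.22, 1.21, 0.51, -2.74])
preunder 25 5 (np.float64(0.02), [-0.74, 0.78, 1.0, 2.42, 4.27, 0.62, 0.2])
preunder 40 0 None
preunder 50 0 None
real	0m36.627s
user	0m37.155s
sys	0m0.040s
```

The fit is accurate to 0.3 mm. Forward slants of 40° need the j5≈π wrist branch, and j7 blocks that unless the tool is turned half round. I'll back up and make the half turn.

Run:
```python
from h import *
f=([.47,-.06,.32],orient(.1));print(row(*f))
```

```text
([0.2, 0.065, -0.444], [0.008, -0.153, -0.002])
```

apply_moves(rows=[[[0.2,0.065,-0.444],[0.008,-0.153,0]],[[0.2,0.065,-0.444],[0.008,-0.153,0]],[[0.2,0.065,-0.444],[0.008,-0.153,0]],[[0.2,0.065,-0.444],[0.008,-0.153,0]],[[0.2,0.065,-0.444],[0.008,-0.153,0]]])

```text
clock: 7.12
tcp_pos: [0.4725, -0.0582, 0.3262]
orientation: [3.131, -0.189, 0.165]
contact_force: [-0.1, -0.7, -1.1]
grip_width: 0.0002
gripper_force: 0.0
```

apply_moves(rows=[[[0,0,0],[0,0,-0.5]],[[0,0,0],[0,0,-0.5]],[[0,0,0],[0,0,-0.5]],[[0,0,0],[0,0,-0.5]],[[0,0,0],[0,0,-0.5]],[[0,0,0],[0,0,-0.5]],[[0,0,0],[0,0,-0.5]],[[0,0,0],[0,0,-0.5]],[[0,0,0],[0,0,-0.5]]])

```text
clock: 8.25
tcp_pos: [0.4704, -0.0596, 0.3214]
orientation: [2.294, 2.035, 0.106]
contact_force: [-0.5, -0.6, -0.2]
grip_width: 0.0001
gripper_force: 0.0
```

apply_moves(rows=[[[0,0,0],[0,0,-0.5]],[[0,0,0],[0,0,-0.5]],[[0,0,0],[0,0,-0.5]],[[0,0,0],[0,0,-0.5]],[[0,0,0],[0,0,-0.5]],[[0,0,0],[0,0,-0.5]],[[0,0,0],[0,0,-0.5]],[[0,0,0],[0,0,-0.5]],[[0,0,0],[0,0,-0.5]]])

```text
clock: 9.38
tcp_pos: [0.4704, -0.0596, 0.3214]
orientation: [0.182, 3.036, -0.005]
contact_force: [-0.6, -0.3, 0.0]
grip_width: -0.0001
gripper_force: 0.0
```

```bash
cat >> h.py <<'E'
H=np.diag([-1.,-1.,1.])
def o2(tilt_deg,yaw=J[2]): return orient(np.radians(tilt_deg),yaw)@H
E
python3 - <<'E'
from h import *
p,Rc,o=state(); print(p,Rc[:,2],np.round(o["joints"],2))
for t in (15,25):
    T=o2(t); q=tipj(-66,-34,40,T); print(row(q,T))
E
```

```text
[ 0.47040257 -0.0595918   0.32143491] [ 0.10007219 -0.00927356 -0.99493696] [ 0.58  0.07 -0.61  1.96  0.06  1.02  1.4 ]
([0.013, 0.233, 0.977], [0.001, -0.051, -0.0])
([0.03, 0.233, 0.982], [0.001, -0.107, -0.0])
```

apply_moves(rows=[[[0.02,0.233,0.98],[0,-0.079,0]],[[0.02,0.233,0.98],[0,-0.079,0]],[[0.02,0.233,0.98],[0,-0.079,0]],[[0.02,0.233,0.98],[0,-0.079,0]],[[0.02,0.233,0.98],[0,-0.079,0]],[[0.02,0.233,0.98],[0,-0.079,0]]])

```text
clock: 10.12
tcp_pos: [0.4962, -0.0021, 0.0747]
orientation: [0.169, 2.792, -0.025]
contact_force: [1.1, -0.3, 0.1]
grip_width: 0.0
gripper_force: 0.0
```

Run:
```python
from h import *
p,Rc,o=state(); print(p,Rc[:,2],np.round(o["joints"],2))
T=o2(20); q=tipj(-60,-36,5,T); print(row(q,T)); print(row(tipj(-30,-36,5,T),T,(q,T)))
```

```text
[ 0.49615089 -0.0020723   0.07473244] [ 0.33582826 -0.03794711 -0.94115854] [ 0.03  0.38 -0.25  2.34  1.1   0.21  0.21]
([0.019, -0.013, 0.13], [0.001, -0.001, -0.001])
([-0.113, -0.0, 0.041], [0.0, 0.0, 0.0])
```

apply_moves(rows=[[[0.019,-0.013,0.13],[0,0,0]],[[0.019,-0.013,0.13],[0,0,0]],[[0.019,-0.013,0.13],[0,0,0]]])

```text
clock: 10.5
tcp_pos: [0.5033, -0.008, 0.0443]
orientation: [0.174, 2.789, -0.026]
contact_force: [0.1, -0.1, 0.5]
grip_width: -0.0
gripper_force: 0.0
```

apply_moves(rows=[[[-0.03,0,0.011],[0,0,0]],[[-0.06,0,0.022],[0,0,0]],[[-0.09,0,0.033],[0,0,0]],[[-0.113,0,0.041],[0,0,0]],[[-0.113,0,0.041],[0,0,0]]])

```text
clock: 11.12
tcp_pos: [0.5338, -0.0128, 0.0455]
orientation: [0.177, 2.786, -0.026]
contact_force: [0.2, 0.9, -0.2]
grip_width: 0.0003
gripper_force: 0.0
```

Run:
```python
from h import *
p,Rc,o=state(); print(p,Rc[:,2],np.round(o["joints"],2),o["contact_force"])
T=o2(20); q=tipj(-30,-36,5,T);print(row(q,T)); print(row(tipj(-18,-36,5,T),T))
g=grab_frame("wrist"); cv2.imwrite("pics/w2.png",g["frame"][:,:,::-1])
```

```text
[ 0.53384281 -0.01275873  0.0454662 ] [ 0.34045714 -0.03978852 -0.9394178 ] [ 0.04  0.49 -0.22  2.27  1.29  0.19  0.05] [ 0.22998547  0.92408213 -0.24965414]
([0.012, 0.011, 0.008], [0.0, 0.0, -0.003])
([-0.033, 0.012, 0.025], [0.0, 0.0, -0.003])
```

View pics/w2.png

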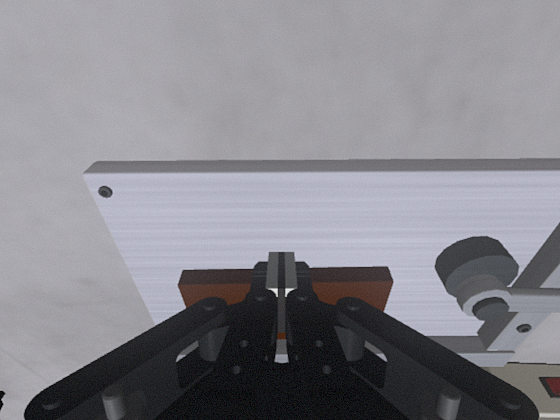

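The wrist view, now from the other side, shows the blank's front edge from (180,270) to (390,270). It is square, with the finger in contact at its middle (281,265). I'll keep pushing.

apply_moves(rows=[[[-0.02,0.005,0.012],[0,0,0]],[[-0.035,0.006,0.02],[0,0,0]],[[-0.04,0.006,0.022],[0,0,0]],[[-0.04,0.006,0.022],[0,0,0]]])

```text
clock: 11.68
tcp_pos: [0.5443, -0.0137, 0.0426]
orientation: [0.178, 2.789, -0.028]
contact_force: [-0.3, -0.1, -0.3]
grip_width: -0.0001
gripper_force: 0.0
```

```bash
cat >> h.py <<'E'
def tip(ahead=.025):
    p,Rc,o=state(); t=p+ahead*Rc[:,2]; c,s=np.cos(J[2]),np.sin(J[2]); d=t-[J[0],J[1],.014]
    return np.round(np.r_[c*d[0]+s*d[1],-s*d[0]+c*d[1],d[2]]*1e3,1),np.round(o["contact_force"],1),np.round(o["joints"],2)
E
python3 -c "
from h import *
print(tip())"
```

```text
(array([-17.4, -38.6,   5.1]), array([-0.3, -0.1, -0.3]), array([ 0.05,  0.5 , -0.23,  2.24,  1.26,  0.2 ,  0.1 ]))
```

apply_moves(rows=[[[-0.0075,0,0.0027],[0,0,0]],[[-0.015,0,0.0054],[0,0,0]],[[-0.015,0,0.0054],[0,0,0]]])

```text
clock: 12.05
tcp_pos: [0.5484, -0.0142, 0.0427]
orientation: [0.178, 2.788, -0.028]
contact_force: [-0.5, 0.8, 0.3]
grip_width: -0.0002
gripper_force: 0.0
```

apply_moves(rows=[[[-0.0075,0,0.0027],[0,0,0]],[[-0.0075,0,0.0027],[0,0,0]]])

```text
clock: 12.3
tcp_pos: [0.5503, -0.0144, 0.0427]
orientation: [0.178, 2.788, -0.028]
contact_force: [-0.1, 0.3, 1.1]
grip_width: 0.0
gripper_force: 0.0
```

```bash
python3 -c "
from h import *
print(tip())"
```

```text
(array([-11.3, -38.5,   5.2]), array([-0.1,  0.3,  1.1]), array([ 0.07,  0.51, -0.24,  2.23,  1.23,  0.21,  0.13]))
```

apply_moves(rows=[[[-0.0075,0,0.0027],[0,0,0]],[[-0.0075,0,0.0027],[0,0,0]]])

```text
clock: 12.55
tcp_pos: [0.5507, -0.0145, 0.042]
orientation: [0.177, 2.791, -0.028]
contact_force: [-4.8, 1.1, 2.0]
grip_width: -0.0002
gripper_force: 2.4
```

apply_moves(rows=[[[-0.0075,0,0.0027],[0,0,0]],[[-0.0075,0,0.0027],[0,0,0]]])

```text
clock: 12.8
tcp_pos: [0.5509, -0.0146, 0.0413]
orientation: [0.177, 2.793, -0.028]
contact_force: [-10.6, 1.8, 4.2]
grip_width: -0.0001
gripper_force: 5.0
```

Run:
```python
from h import *
print(tip())
g=grab_frame("scene"); cv2.imwrite("pics/s2.png",cv2.resize(g["frame"][130:230,245:370,::-1],None,fx=6,fy=6,interpolation=cv2.INTER_CUBIC))
```

```text
(array([-10.8, -38.7,   3.8]), array([-10.6,   1.8,   4.2]), array([ 0.08,  0.52, -0.25,  2.22,  1.21,  0.22,  0.15]))
```

View pics/s2.png

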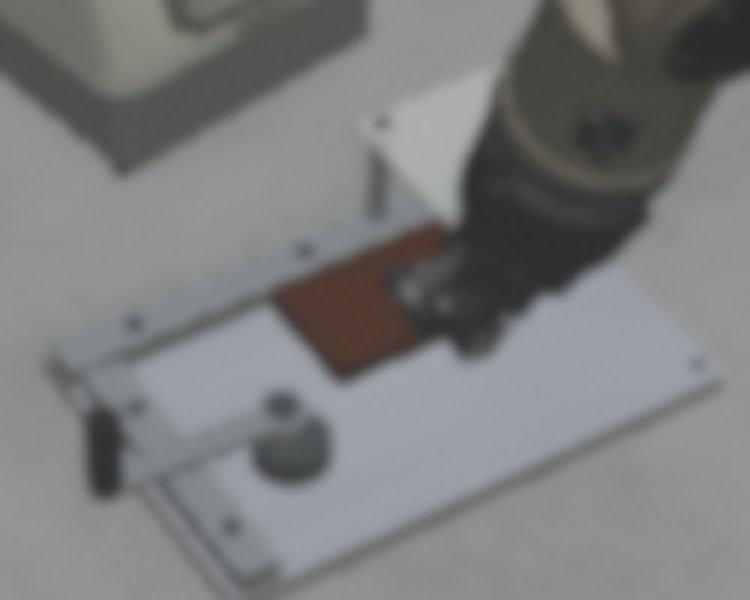

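The blank is now against the far fence: force rose to 10 N at tip x=-10.8, and the crop shows its far edge along the fence at (275,295)-(440,222). Next I'll plan the under-guard route by IK continuation.

```bash
cat > path.py <<'E'
from ik import *; from h import *
q=np.array(state()[2]["joints"])
def cont(W,q):
    for x,y,z,t in W:
        T=o2(t); q,e=ik(tipj(x,y,z,T),T,q,2e-3)
        print((x,y,z,t),round(e,4),np.round(q,2).tolist())
    return q
if __name__=="__main__":
    cont([(-30,-38,8,20),(-40,-80,15,20),(-40,-122,15,20),(-20,-122,10,30),(0,-122,8,38),(10,-122,7,41),(17,-122,7,43),(19,-80,7,43),(22,-40,7,43),(23,-28,7,43)],q)
    cont([(-20,-122,10,28),(0,-122,8,36),(17,-122,7,40),(22,-28,7,40)],q)
E
python3 path.py
```

```text
(-30, -38, 8, 20) 0.0 [0.65, 0.69, -0.97, 2.23, 1.49, 0.63, 0.01]
(-40, -80, 15, 20) 0.0 [0.79, 0.69, -1.02, 2.26, 1.49, 0.62, 0.1]
(-40, -122, 15, 20) 0.0 [0.91, 0.71, -1.05, 2.25, 1.48, 0.61, 0.21]
(-20, -122, 10, 30) 0.0 [0.87, 0.72, -0.99, 2.33, 1.98, 0.6, -0.24]
(0, -122, 8, 38) 0.0 [0.72, 0.7, -0.79, 2.38, 2.41, 0.63, -0.68]
(10, -122, 7, 41) 0.0 [0.64, 0.69, -0.69, 2.39, 2.56, 0.67, -0.85]
(17, -122, 7, 43) 0.0 [0.59, 0.69, -0.63, 2.39, 2.65, 0.7, -0.94]
(19, -80, 7, 43) 0.0 [0.46, 0.69, -0.62, 2.39, 2.56, 0.74, -0.96]
(22, -40, 7, 43) 0.0 [0.35, 0.69, -0.62, 2.38, 2.47, 0.77, -0.97]
(23, -28, 7, 43) 0.0 [0.32, 0.69, -0.62, 2.37, 2.44, 0.78, -0.97]
(-20, -122, 10, 28) 0.0 [0.88, 0.73, -1.01, 2.31, 1.87, 0.6, -0.13]
(0, -122, 8, 36) 0.0 [0.77, 0.71, -0.86, 2.36, 2.29, 0.62, -0.55]
(17, -122, 7, 40) 0.0 [0.68, 0.7, -0.74, 2.36, 2.49, 0.65, -0.76]
(22, -28, 7, 40) 0.0 [0.39, 0.69, -0.69, 2.35, 2.33, 0.73, -0.84]
```

```bash
cat > go.py <<'E'
import sys; from h import *
W=eval(sys.argv[1])
print(tip())
for x,y,z,t in W:
    T=o2(t); print((x,y,z,t),*row(tipj(x,y,z,T),T))
E
python3 go.py "[(-30,-38,8,20),(-40,-80,16,20),(-40,-122,16,20)]"
```

```text
(array([-10.8, -38.7,   3.8]), array([-10.3,   1.1,   4. ]), array([ 0.08,  0.52, -0.25,  2.22,  1.21,  0.22,  0.15]))
(-30, -38, 8, 20) [0.067, 0.002, -0.042] [-0.0, -0.002, -0.002]
(-40, -80, 16, 20) [0.093, -0.166, -0.085] [-0.0, -0.002, -0.002]
(-40, -122, 16, 20) [0.092, -0.334, -0.085] [-0.0, -0.002, -0.002]
```

apply_moves(rows=[[[0.067,0.002,-0.042],[0,0,0]],[[0.093,-0.1,-0.085],[0,0,0]],[[0.093,-0.25,-0.085],[0,0,0]],[[0.092,-0.334,-0.085],[0,0,0]],[[0.092,-0.334,-0.085],[0,0,0]],[[0.092,-0.334,-0.085],[0,0,0]]])

```text
clock: 13.6
tcp_pos: [0.5153, -0.0931, 0.0547]
orientation: [0.177, 2.788, -0.026]
contact_force: [-0.0, 0.1, 0.8]
grip_width: -0.0001
gripper_force: 0.0
```

```bash
python3 go.py "[(-25,-122,10,27),(-10,-122,9,33),(0,-122,8,38)]"
```

```text
(array([ -36.7, -120.8,   17.2]), array([-0. ,  0.1,  0.8]), array([ 0.35,  0.47, -0.35,  2.28,  1.23,  0.19,  0.31]))
(-25, -122, 10, 27) [-0.022, -0.004, 0.044] [0.0, -0.039, -0.002]
(-10, -122, 9, 33) [-0.066, -0.004, 0.07] [-0.0, -0.072, -0.002]
(0, -122, 8, 38) [-0.094, -0.004, 0.09] [-0.0, -0.1, -0.002]
```

apply_moves(rows=[[[-0.022,-0.004,0.03],[0,-0.039,0]],[[-0.022,-0.004,0.044],[0,-0.039,0]],[[-0.04,-0.004,0.055],[0,-0.055,0]],[[-0.05,-0.004,0.06],[0,-0.072,0]],[[-0.05,-0.004,0.06],[0,-0.072,0]]])

```text
clock: 14.22
tcp_pos: [0.5303, -0.0958, 0.0436]
orientation: [0.163, 2.566, -0.041]
contact_force: [-0.6, 0.1, -1.1]
grip_width: 0.0001
gripper_force: 0.0
```

```bash
python3 go.py "[(-10,-122,9,33),(0,-122,8,38),(10,-122,7,41)]"; python3 -c "
from h import *
print(np.degrees(np.arccos(-state()[1][2,2])))"
```

```text
(array([ -16.5, -121.7,    8.6]), array([-0.6,  0.1, -1.1]), array([ 0.63,  0.61, -0.69,  2.37,  2.29,  0.48, -0.64]))
(-10, -122, 9, 33) [-0.022, -0.001, 0.013] [0.0, -0.002, -0.003]
(0, -122, 8, 38) [-0.045, -0.001, 0.038] [0.0, -0.029, -0.003]
(10, -122, 7, 41) [-0.071, -0.0, 0.064] [0.0, -0.046, -0.003]
32.70063503977804
```

Good, the wrist branch has flipped. I'll insert further.

apply_moves(rows=[[[-0.022,0,0.013],[0,-0.01,0]],[[-0.045,0,0.038],[0,-0.029,0]],[[-0.06,0,0.052],[0,-0.04,0]],[[-0.071,0,0.064],[0,-0.046,0]],[[-0.071,0,0.064],[0,-0.046,0]]])

```text
clock: 14.85
tcp_pos: [0.5551, -0.0998, 0.0406]
orientation: [0.153, 2.421, -0.056]
contact_force: [0.3, 0.1, 0.2]
grip_width: 0.0001
gripper_force: 0.0
```

```bash
python3 go.py "[(17,-122,7,42),(17,-110,7,42),(18,-80,7,42)]"; python3 -c "
from h import *
print(np.degrees(np.arccos(-state()[1][2,2])))"
```

```text
(array([  11.5, -122.9,    7.7]), array([0.3, 0.1, 0.2]), array([ 0.71,  0.72, -0.78,  2.38,  2.5 ,  0.7 , -0.76]))
(17, -122, 7, 42) [-0.013, 0.003, 0.017] [-0.001, -0.005, -0.002]
(17, -110, 7, 42) [-0.013, 0.051, 0.017] [-0.001, -0.005, -0.002]
(18, -80, 7, 42) [-0.015, 0.171, 0.019] [-0.001, -0.005, -0.002]
41.060840140463085
```

apply_moves(rows=[[[-0.013,0.003,0.017],[0,-0.005,0]],[[-0.013,0.02,0.017],[0,-0.005,0]],[[-0.013,0.051,0.017],[0,-0.005,0]],[[-0.014,0.075,0.018],[0,-0.005,0]],[[-0.015,0.1,0.019],[0,-0.005,0]],[[-0.016,0.125,0.019],[0,-0.005,0]],[[-0.017,0.15,0.02],[0,-0.005,0]],[[-0.018,0.175,0.021],[0,-0.005,0]]])

```text
clock: 15.85
tcp_pos: [0.5673, -0.0572, 0.0401]
orientation: [0.154, 2.403, -0.056]
contact_force: [-0.2, 0.1, 0.3]
grip_width: -0.0001
gripper_force: 0.1
```

```bash
python3 go.py "[(20,-60,7,42),(21,-40,7,42),(22,-28,7,42)]"
python3 - <<'E'
from h import *
g=grab_frame("scene"); cv2.imwrite("pics/s3.png",cv2.resize(g["frame"][130:230,245:370,::-1],None,fx=6,fy=6,interpolation=cv2.INTER_CUBIC))
E
```

```text
(array([ 18.9, -79.1,   7.5]), array([-0.2,  0.1,  0.3]), array([ 0.61,  0.75, -0.8 ,  2.38,  2.43,  0.78, -0.78]))
(20, -60, 7, 42) [-0.001, 0.076, 0.004] [-0.001, 0.0, -0.002]
(21, -40, 7, 42) [-0.004, 0.156, 0.007] [-0.001, 0.0, -0.002]
(22, -28, 7, 42) [-0.006, 0.204, 0.009] [-0.001, 0.0, -0.002]
```

View pics/s3.png

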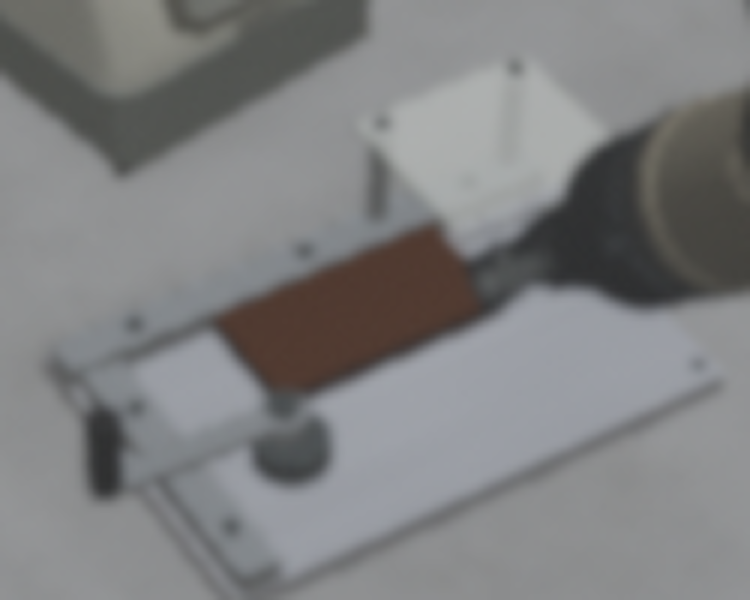

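The blank slides along the far fence, square, with its left-far corner at (218,320) and about 40 mm to go. I'll continue.

apply_moves(rows=[[[-0.001,0.025,0.002],[0,0,0]],[[-0.001,0.05,0.004],[0,0,0]],[[-0.001,0.076,0.004],[0,0,0]],[[-0.002,0.1,0.005],[0,0,0]],[[-0.003,0.125,0.006],[0,0,0]],[[-0.004,0.15,0.007],[0,0,0]],[[-0.004,0.165,0.007],[0,0,0]],[[-0.004,0.165,0.007],[0,0,0]]])

```text
clock: 16.9
tcp_pos: [0.5745, -0.0165, 0.0396]
orientation: [0.153, 2.403, -0.055]
contact_force: [0.1, -0.9, -0.2]
grip_width: -0.0001
gripper_force: 0.0
```

```bash
python3 go.py "[(22,-28,7,42)]"
```

```text
(array([ 21.1, -37.8,   7. ]), array([ 0.1, -0.9, -0.2]), array([ 0.51,  0.76, -0.82,  2.37,  2.35,  0.84, -0.78]))
(22, -28, 7, 42) [-0.002, 0.039, 0.002] [-0.001, 0.0, -0.002]
```

apply_moves(rows=[[[0,0.008,0],[0,0,0]],[[0,0.016,0],[0,0,0]],[[0,0.024,0],[0,0,0]],[[0,0.024,0],[0,0,0]]])

```text
clock: 17.4
tcp_pos: [0.5752, -0.0107, 0.0396]
orientation: [0.153, 2.403, -0.056]
contact_force: [-1.0, 0.1, 0.7]
grip_width: -0.0001
gripper_force: 0.0
```

apply_moves(rows=[[[0,0.008,0],[0,0,0]],[[0,0.012,0],[0,0,0]],[[0,0.012,0],[0,0,0]]])

```text
clock: 17.77
tcp_pos: [0.5755, -0.0087, 0.0395]
orientation: [0.155, 2.403, -0.057]
contact_force: [-0.7, -2.4, 0.5]
grip_width: 0.0002
gripper_force: 1.2
```

apply_moves(rows=[[[0,0.008,0],[0,0,0]],[[0,0.012,0],[0,0,0]],[[0,0.012,0],[0,0,0]]])

```text
clock: 18.15
tcp_pos: [0.5756, -0.008, 0.0393]
orientation: [0.159, 2.403, -0.062]
contact_force: [-3.2, -8.6, 2.9]
grip_width: 0.0
gripper_force: 4.1
```

Both contacts are felt. I'll retreat and press once more on the front edge to seat it against the far fence.

```bash
python3 go.py "[(22,-42,8,42),(5,-42,8,40),(-20,-42,8,34),(-28,10,7,34),(-16,10,6,34)]"
```

```text
(array([ 21.3, -29.4,   6.8]), array([-3.2, -8.6,  2.9]), array([ 0.49,  0.76, -0.82,  2.36,  2.33,  0.86, -0.79]))
(22, -42, 8, 42) [-0.006, -0.051, -0.001] [-0.003, 0.0, -0.003]
(5, -42, 8, 40) [0.041, -0.052, -0.047] [-0.003, 0.012, -0.003]
(-20, -42, 8, 34) [0.105, -0.053, -0.113] [-0.003, 0.045, -0.003]
(-28, 10, 7, 34) [0.133, 0.154, -0.133] [-0.003, 0.045, -0.003]
(-16, 10, 6, 34) [0.1, 0.155, -0.098] [-0.003, 0.045, -0.003]
```

apply_moves(rows=[[[0,-0.051,-0.004],[0,0,0]],[[0,-0.051,-0.004],[0,0,0]],[[0.041,-0.052,-0.047],[0,0.012,0]],[[0.105,-0.053,-0.113],[0,0.045,0]],[[0.133,-0.053,-0.133],[0,0.045,0]],[[0.133,0.05,-0.133],[0,0.045,0]],[[0.133,0.154,-0.133],[0,0.045,0]],[[0.133,0.154,-0.133],[0,0.045,0]],[[0.133,0.154,-0.133],[0,0.045,0]]])

```text
clock: 19.27
tcp_pos: [0.5338, 0.0385, 0.0416]
orientation: [0.162, 2.544, -0.047]
contact_force: [-0.9, -0.8, -0.1]
grip_width: 0.0001
gripper_force: 0.0
```

```bash
python3 go.py "[(-16,10,6,34),(-10,10,6,34)]"
python3 - <<'E'
from h import *; import pickle
C=pickle.load(open("cal.pkl","rb"))
for n in("scene","side"):
    g=grab_frame(n); f=g["frame"].astype(int); m=((f[:,:,0]>f[:,:,2]*1.4+8)).astype(np.uint8)
    u=proj(C[n],jw(J,[[.025,.045,.026]]))[0]; k,l,st,ce=cv2.connectedComponentsWithStats(m)
    i=np.argmin(np.linalg.norm(ce-u,axis=1)); cn=cv2.findContours((l==i).astype(np.uint8),0,2)[0][0]
    print(n,st[i],u,ce[i]); bx=cv2.boxPoints(cv2.minAreaRect(cn)); h=cv2.approxPolyDP(cv2.convexHull(cn),3,True)[:,0]
    print(h.tolist()); print(np.round(proj(C[n],jw(J,np.array([[55,105,26],[55,-15,26],[-5,-15,26],[-5,105,26]])/1e3)),1).tolist())
E
```

```text
(array([-28.6,  12. ,   6.8]), array([-0.9, -0.8, -0.1]), array([ 0.38,  0.68, -0.83,  2.37,  2.06,  0.74, -0.7 ]))
(-16, 10, 6, 34) [-0.04, -0.008, 0.031] [-0.001, -0.0, -0.002]
(-10, 10, 6, 34) [-0.06, -0.008, 0.044] [-0.001, -0.0, -0.002]
scene [268 175  43  25 533] [289.12500727 188.45790163] [289.41275797 187.36772983]
[[310, 185], [278, 199], [268, 190], [300, 175]]
[[264.0, 190.0], [302.0, 173.6], [314.2, 186.9], [275.5, 204.2]]
side [261 190  27  20 253] [274.17684542 200.41042205] [274.22529644 199.68379447]
[[287, 195], [273, 209], [261, 205], [276, 190]]
[[257.7, 207.2], [275.1, 189.2], [290.1, 193.9], [273.2, 212.4]]
```

apply_moves(rows=[[[-0.02,0,0.015],[0,0,0]],[[-0.04,0,0.03],[0,0,0]],[[-0.05,0,0.037],[0,0,0]],[[-0.05,0,0.037],[0,0,0]]])

```text
clock: 19.88
tcp_pos: [0.55, 0.037, 0.0415]
orientation: [0.163, 2.544, -0.046]
contact_force: [-0.2, 0.4, 0.5]
grip_width: -0.0
gripper_force: 0.0
```

apply_moves(rows=[[[-0.0066,0,0.0045],[0,0,0]],[[-0.0132,0,0.009],[0,0,0]],[[-0.0132,0,0.009],[0,0,0]]])

```text
clock: 20.25
tcp_pos: [0.5535, 0.0366, 0.0413]
orientation: [0.162, 2.544, -0.046]
contact_force: [-0.3, -0.7, 0.5]
grip_width: -0.0
gripper_force: 0.0
```

```bash
python3 go.py "[(-10,10,6,34)]"
```

```text
(array([-8.7, 12.5,  6.6]), array([-0.3, -0.7,  0.5]), array([ 0.38,  0.68, -0.81,  2.33,  2.04,  0.72, -0.66]))
(-10, 10, 6, 34) [0.005, -0.01, -0.001] [-0.001, -0.0, -0.002]
```

apply_moves(rows=[[[-0.0066,0,0.0045],[0,0,0]],[[-0.0066,0,0.0045],[0,0,0]]])

```text
clock: 20.5
tcp_pos: [0.5539, 0.0367, 0.0408]
orientation: [0.161, 2.547, -0.046]
contact_force: [-7.3, 0.0, 4.4]
grip_width: -0.0001
gripper_force: 3.4
```

apply_moves(rows=[[[-0.0066,0,0.0045],[0,0,0]],[[-0.0066,0,0.0045],[0,0,0]]])

```text
clock: 20.75
tcp_pos: [0.554, 0.0368, 0.0401]
orientation: [0.16, 2.55, -0.045]
contact_force: [-12.3, 0.9, 7.7]
grip_width: 0.0001
gripper_force: 6.7
```

The blank is seated on both fences. Next, the lever. I'll back out, rise, and go to the far side of the post.

```bash
python3 go.py "[(-35,12,15,34),(-40,15,50,25),(-35,20,120,8)]"
python3 - <<'E'
from h import *
f=(tipj(-35,20,120,o2(8)),o2(8))
print(row(tipj(18,154,120,o2(0)),o2(0),f))
E
```

```text
(array([-8.4, 12.7,  5.3]), array([-12.3,   0.9,   7.7]), array([ 0.38,  0.68, -0.81,  2.33,  2.04,  0.71, -0.65]))
(-35, 12, 15, 34) [0.068, -0.003, -0.091] [-0.0, -0.002, -0.002]
(-40, 15, 50, 25) [-0.009, 0.009, -0.218] [-0.0, 0.048, -0.002]
(-35, 20, 120, 8) [-0.209, 0.03, -0.431] [0.0, 0.143, -0.002]
([-0.224, 0.536, 0.03], [-0.0, 0.044, -0.0])
```

apply_moves(rows=[[[0.068,0,-0.091],[0,0,0]],[[-0.009,0.009,-0.218],[0,0.03,0]],[[-0.009,0.009,-0.218],[0,0.048,0]],[[-0.209,0.03,-0.431],[0,0.143,0]],[[-0.209,0.03,-0.431],[0,0.143,0]],[[-0.209,0.03,-0.431],[0,0.143,0]],[[-0.209,0.03,-0.431],[0,0.143,0]],[[-0.209,0.03,-0.431],[0,0.143,0]]])

```text
clock: 21.75
tcp_pos: [0.5427, 0.0451, 0.1605]
orientation: [0.192, 2.99, -0.009]
contact_force: [-0.3, -1.5, 0.2]
grip_width: 0.0
gripper_force: 0.0
```

```bash
python3 go.py "[(18,154,120,0)]"
```

```text
(array([-30.9,  19.7, 121.8]), array([-0.3, -1.5,  0.2]), array([ 0.51,  0.47, -0.9 ,  2.01,  0.62,  0.78,  0.69]))
(18, 154, 120, 0) [-0.202, 0.539, 0.037] [0.001, 0.046, -0.003]
```

apply_moves(rows=[[[-0.202,0.539,0.037],[0,0.046,0]],[[-0.202,0.539,0.037],[0,0.046,0]],[[-0.202,0.539,0.037],[0,0.046,0]],[[-0.202,0.539,0.037],[0,0.046,0]],[[-0.202,0.539,0.037],[0,0.046,0]]])

```text
clock: 22.38
tcp_pos: [0.6088, 0.1707, 0.1575]
orientation: [-0.2, -3.134, 0.001]
contact_force: [-0.1, -0.5, 0.3]
grip_width: -0.0002
gripper_force: 0.0
```

```bash
python3 go.py "[(18,154,36,0)]"
python3 - <<'E'
from h import *; import pickle
# post check: dark blob near expected, both cameras
C=pickle.load(open("cal.pkl","rb"))
for n in("scene","side"):
    g=grab_frame(n); cv2.imwrite(f"pics/{n}_l.png",g["frame"][:,:,::-1])
a=cv2.imread("pics/scene_l.png")[130:230,235:360]; b=cv2.imread("pics/side_l.png")[160:240,230:330]
cv2.imwrite("pics/l.png",np.hstack([cv2.resize(a,(400,320),interpolation=2),cv2.resize(b,(400,320),interpolation=2)]))
E
```

```text
(array([ 16.2, 152.2, 118.5]), array([-0.1, -0.5,  0.3]), array([ 0.24,  0.67, -0.87,  1.7 ,  0.58,  1.05,  0.61]))
(18, 154, 36, 0) [-0.007, 0.007, 0.33] [-0.0, -0.0, -0.003]
```

View pics/l.png

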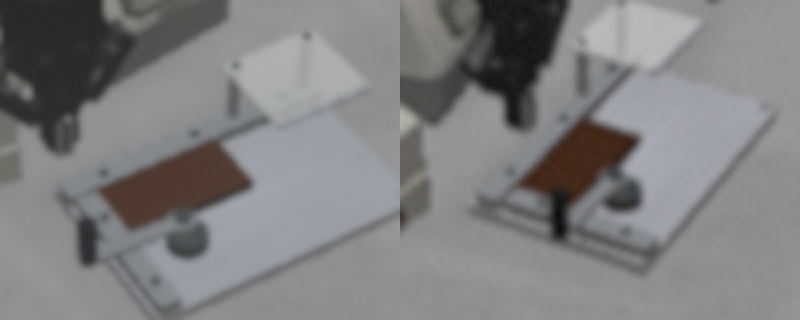

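The picture shows the blank home in the corner and the lever still open, with the post at (88,242) left and (558,212) right. Before descending I'll check clearance to the grey machine behind and compute the arc.

```bash
cat > arc.py <<'E'
from h import *; import sys
hx,hy=9,15
def fc(phi):
    c,s=np.cos(np.radians(phi)),np.sin(np.radians(phi)); D=8+np.hypot(hx*s,hy*c)
    return -22.5+85*c+D*s, 67+85*s-D*c
if __name__=="__main__":
    print(tip()); T=o2(0)
    for a in eval(sys.argv[1]):
        x,y=fc(a); print(a,np.round([x,y],1),row(tipj(x,y,36,T),T)[0])
E
python3 - <<'E'
from h import *; import pickle
C=pickle.load(open("cal.pkl","rb"))
print(ray(C["scene"],[[240,186],[150,207],[245,160]],0.0)); w=pickle.load(open("w1.pkl","rb")); print(ray(w,[[145,165],[60,158]],0))
print(jw(J,[[.018,.154,0]]))
E
python3 arc.py "[86,100]"
```

```text
[[0.7159449  0.14768647 0.        ]
 [0.80031732 0.38094752 0.        ]
 [0.79434574 0.07579759 0.        ]]
[[0.71492065 0.16065336 0.        ]
 [0.74458038 0.29411857 0.        ]]
[[0.61080071 0.17226309 0.        ]]
(array([ 16.7, 152. , 119. ]), array([0.4, 0.4, 0.1]), array([ 0.24,  0.67, -0.87,  1.7 ,  0.58,  1.05,  0.61]))
86 [  0.4 150.6] [0.065, -0.006, 0.332]
100 [-20.3 153.7] [0.148, 0.005, 0.332]
```

apply_moves(rows=[[[0,0.007,0.15],[0,0,0]],[[0,0.007,0.33],[0,0,0]],[[0,0.007,0.33],[0,0,0]],[[0,0.007,0.33],[0,0,0]]])

```text
clock: 22.98
tcp_pos: [0.6105, 0.1744, 0.0774]
orientation: [0.2, 3.134, 0.005]
contact_force: [0.3, 0.1, 1.4]
grip_width: -0.0
gripper_force: 0.0
```

```bash
python3 arc.py "[90,97,104,111,118,125,132,139]"
```

```text
(array([ 17.5, 156.1,  38.4]), array([0.3, 0.1, 1.4]), array([ 0.19,  0.77, -0.81,  1.75,  0.67,  0.93,  0.54]))
90 [ -5.5 152. ] [0.092, -0.017, 0.009]
97 [-15.9 153.5] [0.133, -0.012, 0.009]
104 [-26.1 153.7] [0.174, -0.011, 0.009]
111 [-36.2 152.8] [0.214, -0.015, 0.009]
118 [-46.  150.8] [0.253, -0.023, 0.009]
125 [-55.4 147.7] [0.291, -0.036, 0.009]
132 [-64.5 143.6] [0.327, -0.053, 0.009]
139 [-73.  138.4] [0.361, -0.074, 0.009]
```

apply_moves(rows=[[[0.092,-0.017,0.009],[0,0,0]],[[0.133,-0.012,0.009],[0,0,0]],[[0.174,-0.011,0.009],[0,0,0]],[[0.214,-0.015,0.009],[0,0,0]],[[0.253,-0.023,0.009],[0,0,0]],[[0.291,-0.036,0.009],[0,0,0]],[[0.327,-0.053,0.009],[0,0,0]],[[0.361,-0.074,0.009],[0,0,0]],[[0.361,-0.074,0.009],[0,0,0]]])

```text
clock: 24.1
tcp_pos: [0.5169, 0.1672, 0.0735]
orientation: [-0.199, -3.134, -0.003]
contact_force: [-0.1, 0.1, -0.1]
grip_width: -0.0
gripper_force: 0.0
```

```bash
python3 arc.py "[142,145,148,151,154,157,160,163]"
```

```text
(array([-74.7, 137.8,  34.5]), array([-0.1,  0.1, -0.1]), array([ 0.21,  0.66, -0.83,  1.97,  0.67,  0.81,  0.44]))
142 [-76.5 135.9] [0.007, -0.007, -0.006]
145 [-79.9 133.2] [0.021, -0.018, -0.006]
148 [-83.1 130.3] [0.034, -0.03, -0.006]
151 [-86.3 127.3] [0.046, -0.042, -0.006]
154 [-89.2 124.1] [0.058, -0.055, -0.006]
157 [-92.  120.7] [0.069, -0.069, -0.006]
160 [-94.7 117.1] [0.08, -0.083, -0.006]
163 [-97.2 113.4] [0.089, -0.098, -0.006]
```

Run:
```python
from h import *; import pickle
C=pickle.load(open("cal.pkl","rb"))
a=cv2.imread("pics/scene0.png",0); g=grab_frame("scene"); b=cv2.cvtColor(g["frame"],6+1)
u=proj(C["scene"],jw(J,[[-.017,.152,.059]]))[0].round().astype(int); print(u,a[u[1]-2:u[1]+3,u[0]],b[u[1]-2:u[1]+3,u[0]])
f=[tuple(np.mean([telemetry.get_obs()["contact_force"] for _ in range(1)],axis=0))]; print(f)
cv2.imwrite("pics/z.png",cv2.resize(g["frame"][150:270,220:380,::-1],None,fx=5,fy=5,interpolation=2))
```

```text
[262 206] [47 47 48 48 47] [64 67 64 58 51]
[(np.float64(-0.3220437244500423), np.float64(0.7915962287418811), np.float64(0.5988194350335619))]
```

View pics/z.png

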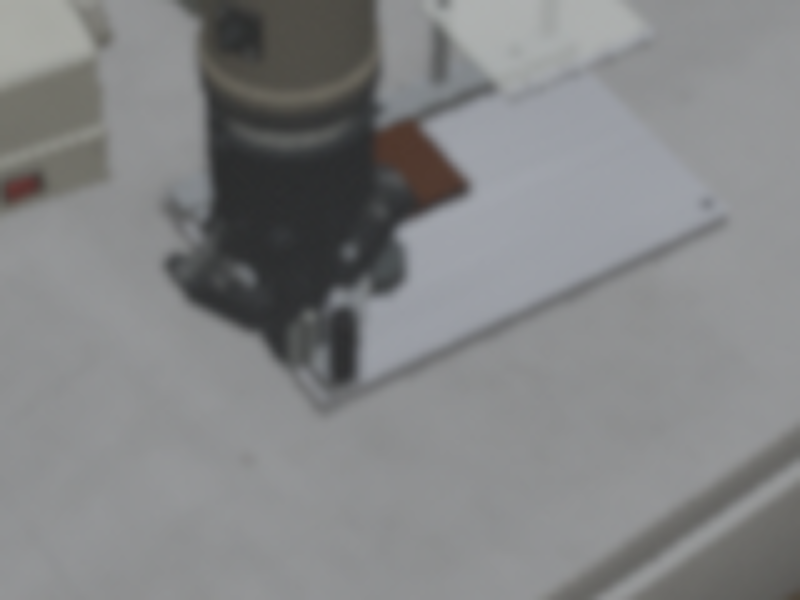

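The lever is following, with the post at (343,345) in the crop, right beside the finger. I'll work out its angle.

Run:
```python
from h import *; import pickle
C=pickle.load(open("cal.pkl","rb"))
w=ray(C["scene"],[[220+343/5,150+345/5]],.057)[0]; c,s=np.cos(J[2]),np.sin(J[2]); d=w[:2]-J[:2]
j=np.array([c*d[0]+s*d[1],-s*d[0]+c*d[1]])*1e3; e=j-[-22.5,67]; print(j,np.linalg.norm(e),np.degrees(np.arctan2(e[1],e[0])))
```

```text
[-87.98798133 116.70810257] 82.21661121612514 142.79998932059883
```

apply_moves(rows=[[[0.007,-0.007,-0.004],[0,0,0]],[[0.021,-0.018,-0.006],[0,0,0]],[[0.034,-0.03,-0.006],[0,0,0]],[[0.046,-0.042,-0.006],[0,0,0]],[[0.046,-0.042,-0.006],[0,0,0]]])

```text
clock: 24.78
tcp_pos: [0.5048, 0.1583, 0.075]
orientation: [-0.199, -3.134, -0.003]
contact_force: [-0.1, -0.0, 0.2]
grip_width: -0.0001
gripper_force: 0.0
```

apply_moves(rows=[[[0.006,-0.006,0],[0,0,0]],[[0.012,-0.013,0],[0,0,0]],[[0.012,-0.013,0],[0,0,0]]])

```text
clock: 25.15
tcp_pos: [0.5017, 0.1557, 0.0751]
orientation: [-0.199, -3.134, -0.003]
contact_force: [-0.3, -0.2, 0.7]
grip_width: -0.0001
gripper_force: 0.1
```

apply_moves(rows=[[[0.006,-0.007,0],[0,0,0]],[[0.011,-0.014,0],[0,0,0]],[[0.011,-0.014,0],[0,0,0]]])

```text
clock: 25.52
tcp_pos: [0.4984, 0.1525, 0.075]
orientation: [-0.199, -3.134, -0.003]
contact_force: [-0.4, 0.5, 0.1]
grip_width: 0.0001
gripper_force: 0.1
```

```bash
python3 arc.py "[157,160,163,166,169,172,175]"
```

```text
(array([-91.3, 121. ,  36. ]), array([-0.4,  0.5,  0.1]), array([ 0.24,  0.64, -0.84,  2.02,  0.67,  0.79,  0.44]))
157 [-92.  120.7] [0.003, -0.001, 0.0]
160 [-94.7 117.1] [0.014, -0.015, 0.0]
163 [-97.2 113.4] [0.024, -0.03, 0.0]
166 [-99.5 109.6] [0.033, -0.046, 0.0]
169 [-101.6  105.6] [0.041, -0.062, 0.0]
172 [-103.5  101.5] [0.048, -0.078, 0.0]
175 [-105.2   97.3] [0.055, -0.095, -0.0]
```

apply_moves(rows=[[[0.007,-0.007,0],[0,0,0]],[[0.007,-0.007,0],[0,0,0]]])

```text
clock: 25.78
tcp_pos: [0.4965, 0.151, 0.0751]
orientation: [-0.199, -3.134, -0.003]
contact_force: [-0.6, 0.4, 0.6]
grip_width: -0.0
gripper_force: 0.1
```

apply_moves(rows=[[[0.006,-0.0075,0],[0,0,0]],[[0.006,-0.0075,0],[0,0,0]]])

```text
clock: 26.02
tcp_pos: [0.4948, 0.1493, 0.075]
orientation: [-0.199, -3.134, -0.003]
contact_force: [-0.2, 0.5, 1.1]
grip_width: -0.0002
gripper_force: 0.1
```

apply_moves(rows=[[[0.005,-0.0075,0],[0,0,0]],[[0.005,-0.0075,0],[0,0,0]]])

```text
clock: 26.28
tcp_pos: [0.4934, 0.1476, 0.075]
orientation: [-0.199, -3.134, -0.003]
contact_force: [-0.2, 0.9, -0.1]
grip_width: 0.0004
gripper_force: 0.1
```

apply_moves(rows=[[[0.0045,-0.008,0],[0,0,0]],[[0.0045,-0.008,0],[0,0,0]]])

```text
clock: 26.52
tcp_pos: [0.492, 0.1457, 0.075]
orientation: [-0.199, -3.134, -0.003]
contact_force: [-0.6, -0.8, -0.1]
grip_width: 0.0
gripper_force: 0.1
```

apply_moves(rows=[[[0.004,-0.008,0],[0,0,0]],[[0.004,-0.008,0],[0,0,0]]])

```text
clock: 26.78
tcp_pos: [0.4908, 0.1438, 0.075]
orientation: [-0.199, -3.134, -0.003]
contact_force: [0.3, -1.0, 0.0]
grip_width: -0.0004
gripper_force: 0.1
```

apply_moves(rows=[[[0.004,-0.008,0],[0,0,0]],[[0.004,-0.008,0],[0,0,0]]])

```text
clock: 27.02
tcp_pos: [0.4895, 0.142, 0.075]
orientation: [-0.199, -3.134, -0.003]
contact_force: [-0.6, -0.1, 1.1]
grip_width: 0.0003
gripper_force: 0.1
```

apply_moves(rows=[[[0.0035,-0.008,0],[0,0,0]],[[0.0035,-0.008,0],[0,0,0]]])

```text
clock: 27.28
tcp_pos: [0.4884, 0.1401, 0.075]
orientation: [-0.199, -3.134, -0.003]
contact_force: [-0.2, 0.5, 0.3]
grip_width: 0.0001
gripper_force: 0.1
```

apply_moves(rows=[[[0.0035,-0.008,0],[0,0,0]],[[0.0035,-0.008,0],[0,0,0]]])

```text
clock: 27.52
tcp_pos: [0.4872, 0.1383, 0.075]
orientation: [-0.199, -3.134, -0.003]
contact_force: [0.2, 0.4, 1.0]
grip_width: 0.0002
gripper_force: 0.1
```

```bash
python3 arc.py "[166,169,172,175]"
```

```text
(array([-100.7,  105.6,   36. ]), array([0.2, 0.4, 1. ]), array([ 0.27,  0.62, -0.85,  2.05,  0.67,  0.77,  0.45]))
166 [-99.5 109.6] [-0.004, 0.016, 0.0]
169 [-101.6  105.6] [0.004, 0.0, 0.0]
172 [-103.5  101.5] [0.011, -0.016, 0.0]
175 [-105.2   97.3] [0.018, -0.033, 0.0]
```

apply_moves(rows=[[[0.0035,-0.008,0],[0,0,0]],[[0.0035,-0.008,0],[0,0,0]]])

```text
clock: 27.78
tcp_pos: [0.4862, 0.1364, 0.075]
orientation: [-0.199, -3.135, -0.003]
contact_force: [0.2, -0.3, 1.0]
grip_width: -0.0001
gripper_force: 0.1
```

apply_moves(rows=[[[0.003,-0.008,0],[0,0,0]],[[0.003,-0.008,0],[0,0,0]]])

```text
clock: 28.02
tcp_pos: [0.4852, 0.1345, 0.075]
orientation: [-0.199, -3.134, -0.003]
contact_force: [0.4, 0.2, -0.8]
grip_width: 0.0001
gripper_force: 0.1
```

apply_moves(rows=[[[0.003,-0.008,0],[0,0,0]],[[0.003,-0.008,0],[0,0,0]]])

```text
clock: 28.28
tcp_pos: [0.4841, 0.1326, 0.075]
orientation: [-0.199, -3.134, -0.003]
contact_force: [0.9, 0.5, -0.3]
grip_width: -0.0
gripper_force: 0.1
```

apply_moves(rows=[[[0.003,-0.008,0],[0,0,0]],[[0.003,-0.008,0],[0,0,0]]])

```text
clock: 28.52
tcp_pos: [0.4832, 0.1307, 0.075]
orientation: [-0.199, -3.135, -0.003]
contact_force: [-0.1, 0.4, 0.3]
grip_width: 0.0001
gripper_force: 0.1
```

apply_moves(rows=[[[0.002,-0.008,0],[0,0,0]],[[0.002,-0.008,0],[0,0,0]]])

```text
clock: 28.78
tcp_pos: [0.4824, 0.1288, 0.075]
orientation: [-0.199, -3.134, -0.003]
contact_force: [0.5, 0.6, 0.4]
grip_width: -0.0001
gripper_force: 0.1
```

apply_moves(rows=[[[0.002,-0.008,0],[0,0,0]],[[0.002,-0.008,0],[0,0,0]]])

```text
clock: 29.02
tcp_pos: [0.4817, 0.1269, 0.075]
orientation: [-0.199, -3.134, -0.003]
contact_force: [-1.5, 0.4, -0.0]
grip_width: -0.0004
gripper_force: 0.1
```

apply_moves(rows=[[[0.001,-0.008,0],[0,0,0]],[[0.001,-0.008,0],[0,0,0]]])

```text
clock: 29.28
tcp_pos: [0.4812, 0.1249, 0.075]
orientation: [-0.199, -3.134, -0.003]
contact_force: [1.0, 0.5, -0.8]
grip_width: -0.0001
gripper_force: 0.1
```

```bash
python3 arc.py "[175,178,181,184]"
```

```text
(array([-105.1,   91.6,   36. ]), array([ 1. ,  0.5, -0.8]), array([ 0.3 ,  0.61, -0.85,  2.07,  0.67,  0.76,  0.47]))
175 [-105.2   97.3] [0.001, 0.023, -0.0]
178 [-106.6   92.9] [0.006, 0.005, -0.0]
181 [-107.9   88.5] [0.011, -0.012, -0.0]
184 [-108.9   84. ] [0.015, -0.03, -0.0]
```

apply_moves(rows=[[[0.002,-0.008,0],[0,0,0]],[[0.002,-0.008,0],[0,0,0]]])

```text
clock: 29.52
tcp_pos: [0.4805, 0.1231, 0.075]
orientation: [-0.199, -3.135, -0.004]
contact_force: [-0.0, 0.6, 0.6]
grip_width: 0.0001
gripper_force: 0.2
```

apply_moves(rows=[[[0.002,-0.006,0],[0,0,0]],[[0.002,-0.006,0],[0,0,0]]])

```text
clock: 29.78
tcp_pos: [0.48, 0.1219, 0.0751]
orientation: [-0.199, -3.135, -0.004]
contact_force: [0.7, 1.8, -0.6]
grip_width: 0.0003
gripper_force: 0.7
```

Run:
```python
from h import *; import pickle
C=pickle.load(open("cal.pkl","rb"))
for n in("scene","side"):
    f=grab_frame(n)["frame"].astype(int).max(2)
    out=[]
    for a in range(150,200,3):
        P=[[-.0225+.085*np.cos(np.radians(a)),.067+.085*np.sin(np.radians(a)),z] for z in np.linspace(.045,.075,7)]
        u=proj(C[n],jw(J,P)).round().astype(int); out.append((a,int(np.mean([f[v,x] for x,v in u]))))
    print(n,out)
print(tip())
```

```text
scene [(150, 153), (153, 142), (156, 115), (159, 89), (162, 62), (165, 74), (168, 80), (171, 80), (174, 77), (177, 52), (180, 48), (183, 75), (186, 116), (189, 147), (192, 152), (195, 155), (198, 159)]
side [(150, 154), (153, 147), (156, 129), (159, 91), (162, 58), (165, 46), (168, 45), (171, 59), (174, 65), (177, 64), (180, 61), (183, 63), (186, 62), (189, 85), (192, 86), (195, 98), (198, 115)]
(array([-105.9,   88.5,   36.1]), array([ 0.6,  1.5, -0.4]), array([ 0.31,  0.6 , -0.85,  2.08,  0.67,  0.76,  0.47]))
```

The post is at about 180° and force is beginning to build, so the cam is taking up the gap. I'll use 1 mm steps from here.

apply_moves(rows=[[[0.001,-0.005,0],[0,0,0]],[[0.001,-0.005,0],[0,0,0]]])

```text
clock: 30.12
tcp_pos: [0.4797, 0.1207, 0.0751]
orientation: [-0.199, -3.135, -0.004]
contact_force: [1.9, 1.5, -0.5]
grip_width: -0.0004
gripper_force: 1.1
```

apply_moves(rows=[[[0.001,-0.004,0],[0,0,0]],[[0.001,-0.004,0],[0,0,0]]])

```text
clock: 30.38
tcp_pos: [0.4793, 0.1198, 0.0751]
orientation: [-0.199, -3.135, -0.005]
contact_force: [2.3, 1.6, 1.2]
grip_width: -0.0
gripper_force: 1.4
```

apply_moves(rows=[[[0,-0.005,0],[0,0,0]],[[0,-0.005,0],[0,0,0]]])

```text
clock: 30.62
tcp_pos: [0.479, 0.1186, 0.0751]
orientation: [-0.199, -3.135, -0.005]
contact_force: [3.3, 3.4, -0.2]
grip_width: 0.0003
gripper_force: 1.9
```

apply_moves(rows=[[[0,-0.005,0],[0,0,0]],[[0,-0.005,0],[0,0,0]]])

```text
clock: 30.88
tcp_pos: [0.4788, 0.1174, 0.0751]
orientation: [-0.199, -3.135, -0.005]
contact_force: [2.1, 4.5, 0.2]
grip_width: -0.0
gripper_force: 2.2
```

Snug at about 5 N. I'll release sideways, then rise.

apply_moves(rows=[[[0,0.02,0],[0,0,0]],[[0,0.08,0],[0,0,0]],[[0,0.08,0],[0,0,0]],[[0,0.08,-0.3],[0,0,0]],[[0,0.08,-0.6],[0,0,0]],[[0,0.08,-0.6],[0,0,0]],[[0,0.08,-0.6],[0,0,0]]])

```text
clock: 31.75
tcp_pos: [0.4822, 0.1368, 0.2267]
orientation: [0.2, 3.132, 0.004]
contact_force: [-0.1, -0.5, -1.2]
grip_width: -0.0001
gripper_force: 0.0
```

Run:
```python
from h import *; import pickle
C=pickle.load(open("cal.pkl","rb"))
print(tip())
for n in("scene","side"):
    f=grab_frame(n)["frame"].astype(int); g=f.max(2); out=[]
    for a in range(165,200,3):
        P=[[-.0225+.085*np.cos(np.radians(a)),.067+.085*np.sin(np.radians(a)),z] for z in np.linspace(.045,.075,7)]
        u=proj(C[n],jw(J,P)).round().astype(int); out.append((a,int(np.mean([g[v,x] for x,v in u]))))
    print(n,out)
    m=(f[:,:,0]>f[:,:,2]*1.4+8).astype(np.uint8); u=proj(C[n],jw(J,[[.025,.045,.026]]))[0]; k,l,st,ce=cv2.connectedComponentsWithStats(m)
    i=np.argmin(np.linalg.norm(ce-u,axis=1)); h=cv2.approxPolyDP(cv2.convexHull(cv2.findContours((l==i).astype(np.uint8),0,2)[0][0]),3,True)[:,0]
    print(st[i],h.tolist(),ce[i],u)
```

```text
(array([-105.4,  103.5,  187.7]), array([-0.1, -0.5, -1.2]), array([ 0.45,  0.4 , -1.04,  1.95,  0.41,  1.02,  0.67]))
scene [(165, 149), (168, 136), (171, 130), (174, 110), (177, 65), (180, 51), (183, 55), (186, 76), (189, 129), (192, 151), (195, 156), (198, 159)]
[268 179  43  22 476] [[310, 186], [279, 200], [268, 190], [291, 179], [305, 180]] [287.67016807 188.67857143] [289.12500727 188.45790163]
side [(165, 130), (168, 125), (171, 106), (174, 61), (177, 28), (180, 25), (183, 29), (186, 30), (189, 67), (192, 72), (195, 86), (198, 119)]
[261 190  27  20 268] [[287, 195], [275, 209], [261, 205], [276, 190]] [274.21268657 200.10447761] [274.17684542 200.41042205]
```

The lever has stayed put, the blank hasn't shifted, and the arm is clear.

```bash
python3 -c "
from bench import job
print(job.hand_in())"
```

```text
the job is handed in; nothing more can be done
None
```

I slid the blank home against both fences, nipped the cam snug at about 5 N on the lever post, moved the arm clear and handed the job in at about 32 s; no verdict came back.

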